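# Swing the clamps onto the cylinder head

## Task

The cylinder head has been set down on the clamping fixture with both clamp arms swung away. Push each arm round on its post, gently and without gripping it, until the brass pad under its end is wholly over the round steel boss on that end of the head, and leave it there. Do not shift the head, lift anything or disturb the tools and parts standing around.

Things in the scene. Friction and masses are not known exactly. Their poses are not given: they have to be found in the camera images.
- fixture: Steel bed plate fixed to the bench, 150 x 580 x 20 mm (x, y, z), origin at the centre of its underside. At its own x = 0, y = +255 and -255 mm stand the two clamp arms' pivot posts (28 mm thick; foot collar 44 mm wide, 12 mm high; nut and bolt above the arm, 30 mm wide, up to 130 mm above the bench). Place and yaw vary.
- clamp_left: Steel arm on the fixture's +y post: bar 24 mm wide, 14 mm thick, along its own -y, 120 mm from pivot to pad; round ends 38 mm (pivot) and 28 mm (pad) wide. Origin on the pivot axis, bar underside, 94 mm above the bench. Turns level, no spring or catch, stays where left, takes 0.25 N m. Starts 0.7-1.5 rad out, towards the robot's side; goes home counter-clockwise seen from above.
- clamp_right: The like arm on the fixture's -y post, same sizes, heights and stiffness; the bar runs along its own +y from pivot to pad. Starts 0.7 to 1.5 rad out, towards the robot's side; goes home clockwise seen from above. Both arms can be pushed back if they go too far.
- pad_left (a point): A small brass bolt end shows above it. Centre of the underside of the brass pad (20 mm across, 8 mm high) under the free end of clamp_left, 120 mm from the pivot axis, 86 mm above the bench.
- pad_right (a point): The same for clamp_right.
- head: Loose aluminium cylinder head, 6 kg, on the bed plate, long side along its own y; origin at the centre of its underside, 20 mm above the bench. Middle block 140 x 220 mm (x, y), top 116 mm above the bench; at each end a lower step 120 mm wide (x) out to y = +160 / -160 mm, top 78 mm above the bench. Its place across the fixture and its yaw vary a little.
- boss_left (a point): Centre of the top of the round dark steel boss (40 mm across, 5 mm high) on the head's step at its own +y end, 83 mm above the bench: where the pad of clamp_left belongs (it passes 3 mm above it).
- boss_right (a point): The same at the head's -y end, for clamp_right.
- valve_a: Bystander: steel engine valve standing on its disc (40 mm across), stem 8 mm, 105 mm tall, origin under the disc, on the robot's side of the fixture.
- valve_b: Bystander: a second, like valve.
- hammer: Bystander: hammer with a wooden handle lying on the bench beyond the fixture.
- oil: Bystander: red oil bottle 66 mm across and 170 mm tall standing beyond the fixture; origin under it.

How it is judged:
By the outcome, as a careful person would: the job done as asked, in the order asked, and still so for the second after the job is handed in, with the robot touching nothing.
It also fails if it takes over 58 s, if anything falls off the work surface, if the arm or the gripper's body presses on something with over 40 N, if the wrist force passes 120 N, or if a joint passes its speed limit or range.

## Robot

A 6-joint arm with a two-finger parallel gripper is mounted at the origin on the work surface. World frame = base frame: x ahead of the robot, y to its left, z up, the work surface at z = 0. Lengths are in m, angles in degrees, forces in N, time in s.
With the tool pointing down it reaches from about 0.275 to 0.725 m from the base axis. Payload 15.9 kg.
Tool frame: the origin (TCP) lies at the very end of the fingers, on their centre line; the grasp point (between the pads) lies 19 mm behind it (bot.hold_point_z is the distance from the TCP to the grasp point, in m); z points along the fingers, y is the line along which they close (so a half turn about z gives the same grasp; the last joint's range is limited). The gripper opens to 85 mm and grips with 20 to 120 N. Pads are 22 mm wide; open, the fingers measure 114 mm over their backs; the gripper's body (76 mm by 85 mm) begins 54 mm behind the grasp point. The pads swing forward as they close: fully open they stand 13 mm farther back than shut.
Start: joints at [-64.572, 12.198, -1.971, 75.831, 0, 90], TCP at [0.215, -0.452, 0.192] pointing down, gripper open.
Joint ranges: [-170.91, 170.91], [-42.67, 98.43], [-65.05, 77.54], [-120.47, 116.71], [-90, 82.35], [-180, 180]. Speed limits (degrees/s): [108.29, 108.29, 136.94, 147.25, 180, 180].

## Interface

Orientations are given as a 3x3 rotation matrix whose columns are the frame's x, y, z axes.
In Python, from bench import bot gives the robot as it stands. The module is installed in compiled form; this text tells all that it offers.
- The arm moves only by the tool run_rows, called after ">>>" as name(argument=value, ...) on one line, values as JSON. Schema: {"type":"object","properties":{"steps":{"type":"array","items":{"type":"number"},"minItems":4,"maxItems":40},"finger_gap":{"type":"number"},"force":{"type":"number"},"only":{"type":"string"},"quiet":{"type":"boolean"},"lines":{"type":"string"}},"required":["steps"],"additionalProperties":false}. steps is one flat list of numbers that holds 1 to 10 rows one after another, with no inner brackets; each row has 4 numbers: dx, dy, dz in m, then a turn about the tool's z in degrees; each row shifts and turns the commanded pose from where the row before left it, along the tool's axes as they then stand; what a row does not reach is not made up. A row lasts 1/12 s, in which the tool goes at most 0.0417 m and 7.16 degrees, less where a joint would pass 70% of its speed; a pose out of reach is approached as far as the arm can. finger_gap is the finger opening in m, set as the call begins (left out keeps the last). The fingers move at their own pace and stop on an object; force is the grip in N (left out, the last holds). Time passes only in rows, so rows that do not move let the fingers close. The tool returns the time, the measured TCP pose, the force, the opening and the grip force at its end. only (a regular expression) keeps the lines of the reply that match it, lines (a string "A,B") keeps lines A to B, and quiet returns only ok. Input that does not fit is refused with a message, and nothing moves.
- bot.get_state(): the state, without advancing time (a new reading comes with each control period).
- bot.capture(name): name is "side" or "top" or "wrist"; returns the picture (420x560x3 uint8, red, green, blue); there is no depth.
- bot.calibration(name): a dict with "vertical_fov" (degrees; the focal length in pixels is half the picture's height over the tangent of half this angle, whatever the lens; pixels are square), "cx", "cy" (the principal point, pixels), "rvec" (rotation vector, rad) and "tvec" (3), from world to camera coordinates, as OpenCV has them; the wrist camera has in their place "tool_from_camera" (4x4, takes a point from camera to tool coordinates, whose origin is the TCP and whose axes are the flange's). Camera axes: x right, y down, z forward; pixel columns grow to the right and rows downward; lengths in m; the calibration is good to about 2 mm. A picture is of the moment at which its call begins: read the wrist's pose just before it. calibration takes no time and is no camera call.
- bot.hand_in(): hands the job in; it is judged then, once.
Trained networks look in the newest picture that a camera, given by its name, has taken for a name from the list of things; names that differ only in an ending like _2 or _b are one class to them, and where a whole thing is asked for, a point or a joint stands for the part that bears it (a point fixed in the world has none). Each returns a list of dicts, best first, with "score" (0 to 1); they miss things now and then, are a little off and sometimes report something else, mostly with a low value. They report only what shows in the picture. A call takes as long as a camera call.
- bot.silhouettes(camera, target): "mask" (420x560 bool, what is visible of it) and "box" ([centre column, centre row, width, height] in pixels, round what is visible of it).
The state is a dict: "clock": time; "joint_pos": joint angles; "qd": joint speeds; "effort": joint torques, N m; "tool_pos": TCP position; "ee_rot": TCP orientation; "contact_force": force on the tool from outside, world axes, zero at the start; "ft_torque": the same for the moment, N m; "opening": finger opening in m; "gripper_force": force on a finger pad.
Only numpy, scipy, OpenCV 4.12 (cv2) and the standard library are available. Lean on these libraries where they do the work, as an engineer would, in place of code of your own. Each camera call takes 0.05 s, during which the arm holds its last target. There are 200 camera calls.

## Working session

There is one attempt and no reset: what is moved stays moved. The work goes in short steps, Python scripts to look and compute and a tool call to move; the robot and the scene stay as the last step left them, time stands still between calls to the robot, and variables do not carry over. Pictures are saved under pics/ and viewed, at most 10 in all, crops included, and the job is handed in when it is done.

```bash
mkdir -p pics
```

Create h.py:
```python
import numpy as np, cv2
from bench import bot
def cam(n):
    c=bot.calibration(n); f=210/np.tan(np.radians(c["vertical_fov"])/2)
    K=np.array([[f,0,c["cx"]],[0,f,c["cy"]],[0,0,1]])
    if "rvec" in c:
        R=cv2.Rodrigues(np.array(c["rvec"],float))[0]; t=np.array(c["tvec"],float).ravel()
    else:
        s=bot.get_state(); T=np.eye(4); T[:3,:3]=s["ee_rot"]; T[:3,3]=s["tool_pos"]
        M=np.linalg.inv(T@np.array(c["tool_from_camera"])); R,t=M[:3,:3],M[:3,3]
    return K,R,t
def onz(C,u,v,z):
    K,R,t=C; d=R.T@np.linalg.inv(K)@np.array([u,v,1.]); o=-R.T@t
    return (o+d*(z-o[2])/d[2])
def proj(C,p):
    K,R,t=C; q=K@(R@np.array(p,float)+t); return q[:2]/q[2]
def shot(n,fn):
    C=cam(n); im=bot.capture(n); cv2.imwrite("pics/"+fn,im[:,:,::-1]); return C,im
```

Run:
```python
from h import *
for n in("top","side"):
    C,im=shot(n,n+"0.png"); print(n,bot.calibration(n))
    for t in("clamp_left","clamp_right","pad_left","boss_left","head","fixture","valve_a","oil","hammer"):
        for r in bot.silhouettes(n,t)[:3]:
            m=r["mask"]; v,u=np.nonzero(m)
            print(t,round(r["score"],2),np.round(r["box"]),np.round([u.mean(),v.mean()],1) if len(u) else 0)
print({k:np.round(v,3) for k,v in bot.get_state().items()})
```

```text
top {'vertical_fov': 56.08995250057711, 'cx': 278.9077324167646, 'cy': 212.93262347411277, 'rvec': array([ 2.15456825, -2.10789139,  0.16989332]), 'tvec': array([0.00897165, 0.58172245, 0.87163563])}
clamp_left 0.68 [202. 242.  41.  48.] [201.2 244.8]
clamp_right 0.97 [394. 251.  38.  58.] [393.4 251.7]
clamp_right 0.22 [296. 238. 254.  79.] [297.8 231.9]
pad_left 0.67 [198. 241.  52.  46.] [200.5 243.9]
head 0.88 [298. 228. 147.  66.] [294.8 228.9]
fixture 0.7 [296. 238. 253.  83.] [296.  231.8]
valve_a 0.74 [324. 298.  15.  15.] [322.5 299.5]
valve_a 0.6 [254. 300.  14.  19.] [252.4 300.5]
oil 0.82 [276. 143.  29.  47.] [275.3 143.2]
oil 0.71 [293. 230. 146.  67.] [294.7 228.6]
oil 0.22 [255. 303.  17.  19.] [252.9 301.1]
hammer 0.56 [352. 138.  39. 102.] [348.8 147.2]
side {'vertical_fov': 43.81816430941588, 'cx': 276.2416315381761, 'cy': 203.5764229560393, 'rvec': array([ 0.46551631, -2.7135547 ,  1.18075466]), 'tvec': array([0.53811349, 0.17793443, 1.00050791])}
clamp_left 0.56 [274. 273.  76.  45.] [274.9 271.6]
clamp_right 0.61 [341. 140.  44.  32.] [341.6 139.8]
pad_left 0.65
[... 288 characters left out ...]
[197. 194.  38.  74.] [195.3 196.5]
hammer 0.91 [218. 167. 106.  41.] [226.7 165.6]
{'clock': np.float64(1.0), 'joint_pos': array([-6.4573e+01,  1.2197e+01, -1.9710e+00,  7.5830e+01,  1.0000e-03,
        8.9998e+01]), 'qd': array([ 0.085, -0.002, -0.121,  0.06 , -0.076, -0.042]), 'effort': array([-5.0000e-03, -6.8597e+01,  4.8733e+01,  2.0000e-03, -0.0000e+00,
        0.0000e+00]), 'tool_pos': array([ 0.215, -0.452,  0.192]), 'ee_rot': array([[ 0.903,  0.429,  0.   ],
       [ 0.429, -0.903, -0.   ],
       [ 0.   ,  0.   , -1.   ]]), 'contact_force': array([-0.432,  0.181,  0.497]), 'ft_torque': array([-0.028,  0.049, -0.03 ]), 'gripper_force': np.float64(0.0), 'opening': np.float64(0.085)}
```

```bash
python3 -c "
import cv2,numpy as np
a=cv2.imread('pics/top0.png');cv2.imwrite('pics/t1.png',cv2.resize(a,(800,600)))"
```

```text
(no output)
```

View pics/top0.png

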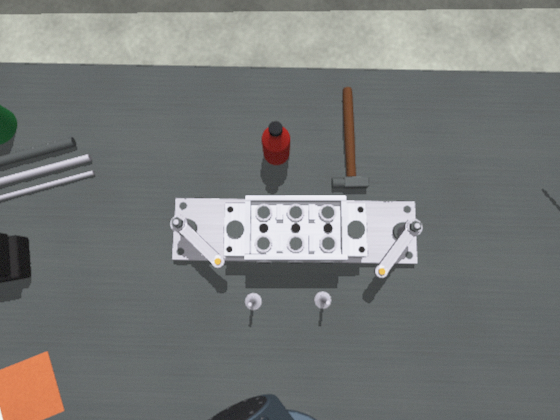

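View pics/side0.png

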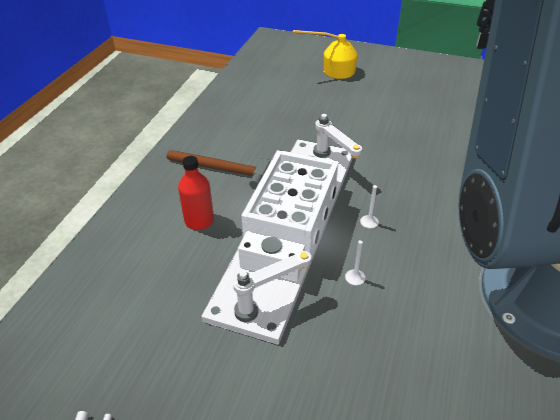

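The top view shows the nuts at about (177,222) and (416,227), the brass bolts at (218,262) and (382,272), and the bosses at (235,229) and (356,230). In the side view the left arm has its nut at (242,276), bolt at (304,256) and boss at (271,244). The right arm has its nut at (324,120) and bolt at (357,148). The valves stand close on the robot's side.

Run:
```python
from h import *
T=cam("top");S=cam("side")
t=cv2.imread("pics/top0.png");s=cv2.imread("pics/side0.png")
def blob(im,u,v,f,r=14):
    p=im[v-r:v+r+1,u-r:u+r+1].astype(int); m=f(p).astype(np.uint8)
    n,l,st,c=cv2.connectedComponentsWithStats(m)
    if n<2:return None
    d=[np.hypot(*(c[i]-r))-0.1*st[i,4] for i in range(1,n)]; k=1+int(np.argmin(d)); return c[k]+[u-r,v-r],st[k,4]
brass=lambda p:(p[...,2]-p[...,0]>60)
dark=lambda p:(p.max(2)<140)
def tri(a,b):
    P=[C[0]@np.c_[C[1],C[2]] for C in(T,S)]
    X=cv2.triangulatePoints(P[0],P[1],np.array(a,float).reshape(2,1),np.array(b,float).reshape(2,1)); X=(X[:3]/X[3]).ravel()
    return X, proj(T,X)-a
for n,a,b in(("L",(218,262),(304,256)),("R",(382,272),(357,148))):
    A,B=blob(t,*a,brass),blob(s,*b,brass);print("bolt",n,A,B,tri(A[0],B[0]), onz(T,*A[0],.112))
for n,a in(("L",(235,229)),("R",(356,230))):
    A=blob(t,*a,dark);print("boss",n,A,onz(T,*A[0],.083))
B=blob(s,271,244,dark);print("bossL side",B,onz(S,*B[0],.083))
for n,a,b in(("L",(177,222),(242,276)),("R",(416,227),(324,120))):
    print("nut",n,tri(a,b),onz(T,*a,.13),onz(S,*b,.13))
for n,a,b in(("vL",(253,301),(355,277)),("vR",(323,300),(370,221))):
    print(n,tri(a,b),onz(T,*a,.004),onz(S,*b,.004))
def prr(im,u,v): return cv2.resize(im[v-40:v+41,u-50:u+51],None,fx=4,fy=4,interpolation=cv2.INTER_CUBIC)
z=np.vstack([cv2.resize(t[185:305,150:290],(700,600))[:600],])
z2=cv2.resize(t[180:320,160:440],(800,400),interpolation=cv2.INTER_CUBIC);cv2.imwrite("pics/z.png",z2)
print("cam",-T[1].T@T[2])
```

```text
bolt L (array([217.34375, 261.     ]), np.int32(32)) (array([303.46511628, 255.06976744]), np.int32(43)) (array([0.4643823 , 0.15065276, 0.10709473]), array([2.70472091e-05, 1.53979308e-04])) [0.46417918 0.14985986 0.112     ]
bolt R (array([381.47058824, 271.14705882]), np.int32(34)) (array([355.66666667, 146.875     ]), np.int32(24)) (array([ 0.4511718 , -0.20028411,  0.10497218]), array([-0.03404653, -0.21155571])) [ 0.45054857 -0.19858194  0.112     ]
boss L (array([234.59388646, 229.11790393]), np.int32(229)) [0.53686852 0.11944003 0.083     ]
boss R (array([355.48927039, 229.18454936]), np.int32(233)) [ 0.54255891 -0.14999247  0.083     ]
bossL side (array([270.64125561, 246.15695067]), np.int32(223)) [0.5357858  0.12916864 0.083     ]
nut L (array([0.54615872, 0.23993946, 0.11800807]), array([-0.08160736, -0.4126429 ])) [0.5436058  0.23646707 0.13      ] [0.54232397 0.2488205  0.13      ]
nut R (array([ 0.54720479, -0.27591083,  0.10853684]), array([-0.02989929, -0.17000544])) [ 0.54385515 -0.26863277  0.13      ] [ 0.53969005 -0.24463133  0.13      ]
vL (array([ 0.37628262,  0.07897618, -0.00244752]), array([0.00806727, 0.05172554])) [0.37675731 0.07855824 0.004     ] [0.37555475 0.08428411 0.004     ]
vR (array([ 0.38208539, -0.08733228, -0.0027024 ]), array([0.02554685, 0.16872472])) [ 0.38280258 -0.08656609  0.004     ] [ 0.38113008 -0.08049324  0.004     ]
cam [0.4291756  0.01342886 0.95595928]
```

View pics/z.png

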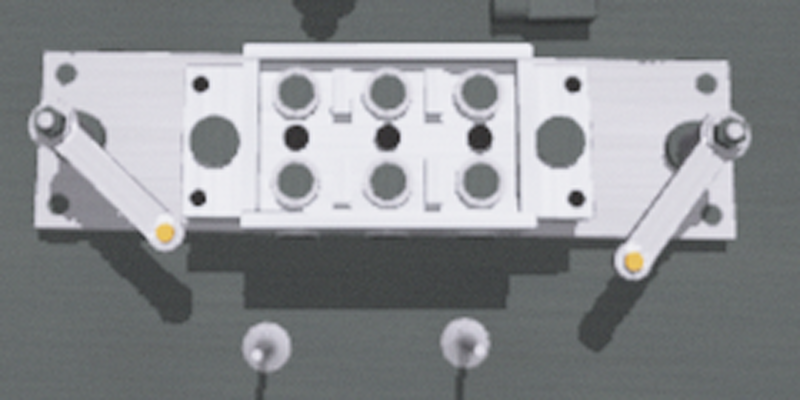

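The zoom agrees with the measurements. The right arm is about 53° out and the left about 42.5°. I'll push along arcs about each pivot with the fingers shut, starting with the right arm.

>>> run_rows(steps=[0.02955, -0.0072, 0, 0, 0.02955, -0.0072, 0, 0, 0.02955, -0.0072, 0, 0, 0.02955, -0.0072, 0, 0, 0.02955, -0.0072, 0, 0, 0.02955, -0.0072, 0, 0, 0.02955, -0.0072, 0, 0, 0.02955, -0.0072, 0, 0, 0.02955, -0.0072, 0, 0, 0.02955, -0.0072, 0, 0], finger_gap=0, force=20)

```text
clock: 1.83
tool_pos: [0.4517, -0.2585, 0.1919]
ee_rot: [[0.903, 0.429, 0.0], [0.429, -0.903, -0.0], [0.0, 0.0, -1.0]]
contact_force: [0.5, -0.4, -0.1]
opening: 0.0002
gripper_force: 0.0
```

>>> run_rows(steps=[0, 0, 0, -4.6, 0, 0, 0, -4.6, 0, 0, 0, -4.6, 0, 0, 0, -4.6, 0, 0, 0, -4.6, 0, 0, 0, -4.6, 0, 0, 0, 0, 0, 0, 0, 0])

```text
clock: 2.5
tool_pos: [0.4507, -0.2596, 0.1918]
ee_rot: [[0.603, 0.797, 0.0], [0.797, -0.603, -0.0], [-0.0, 0.0, -1.0]]
contact_force: [0.2, 0.5, -0.6]
opening: 0.0002
gripper_force: 0.0
```

>>> run_rows(steps=[0, 0, 0.02, 0, 0, 0, 0.02, 0, 0, 0, 0.02, 0, 0, 0, 0.02, 0, 0, 0, 0.015, 0, 0, 0, 0, 0])

```text
clock: 3.0
tool_pos: [0.449, -0.2587, 0.0941]
ee_rot: [[0.604, 0.797, -0.004], [0.797, -0.604, 0.002], [-0.0, -0.004, -1.0]]
contact_force: [-0.9, 0.7, 0.3]
opening: 0.0003
gripper_force: 0.0
```

>>> run_rows(steps=[0.006, 0, 0, 0, 0.006, 0, 0, 0, 0.005, 0, 0, 0, 0, 0, 0, 0])

```text
clock: 3.33
tool_pos: [0.4621, -0.2454, 0.0978]
ee_rot: [[0.601, 0.799, 0.002], [0.799, -0.601, -0.001], [0.0, 0.002, -1.0]]
contact_force: [0.4, 0.2, 0.9]
opening: 0.0001
gripper_force: 0.0
```

Run:
```python
from h import *
C,a=shot("top","a.png");C,b=shot("side","b.png")
z=np.vstack([cv2.resize(a[200:320,340:460],(600,600))]) ; w=cv2.resize(b[90:210,280:400],(600,600))
cv2.imwrite("pics/c.png",cv2.resize(np.hstack([z,w]),(800,400))[:,:,::-1])
```

```text
(no output)
```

View pics/c.png

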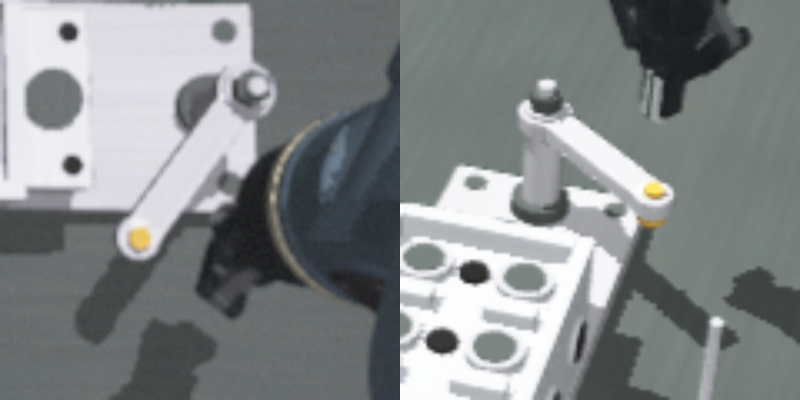

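The top view shows the finger on the outer side of the right arm. The side view has its tip at about (356,124), clear of the arm and at bar height. I'll close the gap and start the arc.

>>> run_rows(steps=[0.004, 0, 0, 0, 0.003, 0, 0, 0, 0, 0, 0, 0])

```text
clock: 3.68
tool_pos: [0.4654, -0.2401, 0.0969]
ee_rot: [[0.601, 0.799, 0.0], [0.799, -0.601, 0.0], [0.0, 0.0, -1.0]]
contact_force: [-0.2, 0.2, 0.0]
opening: -0.0001
gripper_force: 0.0
```

>>> run_rows(steps=[0.0056, -0.0014, 0, 4, 0.0056, -0.0014, 0, 4, 0.0056, -0.0014, 0, 4, 0.0056, -0.0014, 0, 4, 0, 0, 0, 0])

```text
clock: 4.1
tool_pos: [0.4765, -0.2197, 0.0968]
ee_rot: [[0.8, 0.6, 0.0], [0.6, -0.8, 0.0], [0.0, -0.0, -1.0]]
contact_force: [0.2, -0.4, -0.3]
opening: 0.0002
gripper_force: 0.0
```

>>> run_rows(steps=[0.0056, -0.0014, 0, 4, 0.0056, -0.0014, 0, 4, 0.0056, -0.0014, 0, 4, 0.0056, -0.0014, 0, 4, 0.0056, -0.0014, 0, 4, 0, 0, 0, 0])

```text
clock: 4.6
tool_pos: [0.4976, -0.2005, 0.0968]
ee_rot: [[0.956, 0.292, 0.0], [0.292, -0.956, 0.0], [0.0, -0.0, -1.0]]
contact_force: [-0.4, -0.6, 0.7]
opening: 0.0001
gripper_force: 0.0
```

Run:
```python
from h import *
C,a=shot("top","d.png");C,b=shot("side","e.png")
z=cv2.resize(a[180:300,340:460],(600,600)) ; w=cv2.resize(b[90:210,280:400],(600,600))
cv2.imwrite("pics/f.png",cv2.resize(np.hstack([z,w]),(800,400))[:,:,::-1])
```

```text
(no output)
```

View pics/f.png

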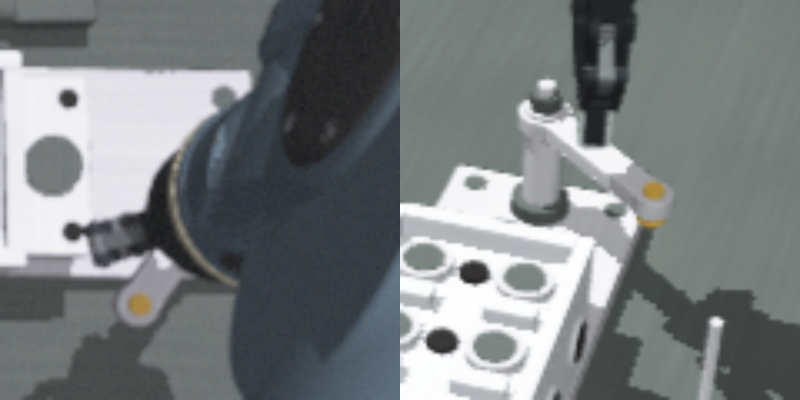

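Run:
```python
from h import *
s=bot.get_state();p=s["tool_pos"];print(p)
S=cam("side");T=cam("top")
for z in(0,.01,.02,.03):
    q=p+[0,0,z]; print(z,"side crop",(proj(S,q)-[280,90])*10/3+[400,0],"top crop",(proj(T,q)-[340,180])*10/3)
for n,q in(("pivotR",(.544,-.27,.108)),("boltR",(.4505,-.199,.112))): print(n,(proj(S,q)-[280,90])*10/3+[400,0],(proj(T,q)-[340,180])*10/3)
b=cv2.imread("pics/e.png");cv2.imwrite("pics/g.png",cv2.resize(b[80:170,290:410],(800,600),interpolation=cv2.INTER_CUBIC))
```

```text
[ 0.49700736 -0.2008679   0.09673834]
0 side crop [586.47071477 185.79060696] top crop [134.39367509 232.36405015]
0.01 side crop [587.46292763 173.98974846] top crop [138.24713456 231.22236497]
0.02 side crop [588.46653117 162.05341529] top crop [142.19140859 230.05377366]
0.03 side crop [589.48172266 149.97926107] top crop [146.22974581 228.85731376]
pivotR [548.96567535 105.86736932] [243.99325225 160.91087394]
boltR [654.11612119 182.49772646] [138.89699694 303.91566978]
```

View pics/g.png

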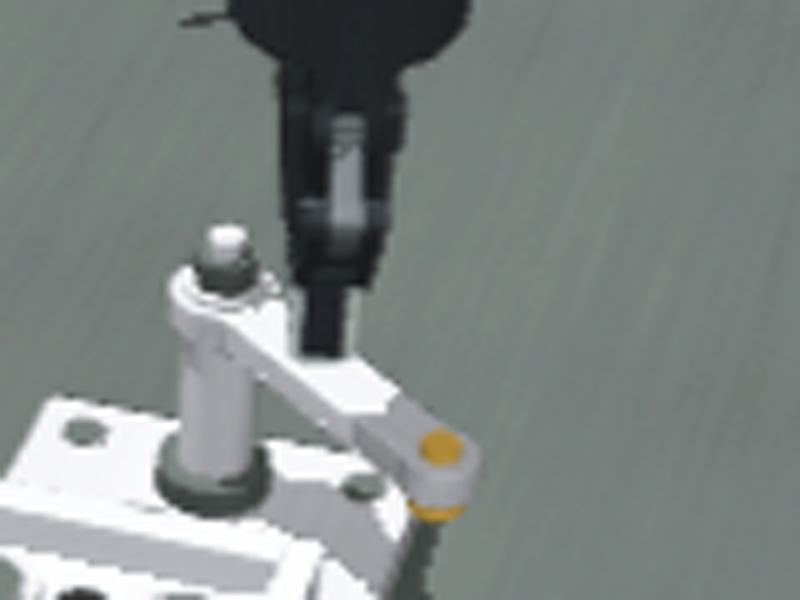

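The close-up shows the finger end lying over the bar's top face, and the arm has not moved. The tip looks about 30 mm higher than the reported TCP, so I'll check that against the earlier pictures.

Run:
```python
from h import *
S=cam("side");T=cam("top")
for p in((.462,-.2454,.0978),(.215,-.452,.192)):
  for z in(0,.03):
    q=np.array(p)+[0,0,z]; print(z,proj(S,q),(proj(S,q)-[280,90])*10/3+[400,0],proj(T,q))
bot.capture("wrist");C=cam("wrist");c=bot.calibration("wrist");print(np.round(c["tool_from_camera"],3),proj(C,bot.get_state()["tool_pos"]))
im=bot.capture("wrist");
cv2.drawMarker(im,tuple(int(x) for x in proj(C,bot.get_state()["tool_pos"])),(255,0,0))
a=cv2.imread("pics/b.png")[:,:,::-1]
cv2.imwrite("pics/w.png",np.hstack([cv2.resize(im,(400,300)),cv2.resize(a[80:170,290:410],(400,300))])[:,:,::-1])
```

```text
0 [355.4433194  137.48367466] [651.47773134 158.27891553] [401.47840146 266.39702442]
0.03 [356.66263325 126.78815885] [655.54211082 122.62719618] [405.82420541 265.93794271]
0 [481.81293604  76.23138493] [1072.70978679  -45.89538356] [535.50803158 404.8519221 ]
0.03 [485.13992216  64.64207647] [1083.79974053  -84.52641176] [546.51078159 410.28876026]
[[ 0.    -0.946 -0.323  0.084]
 [ 1.     0.     0.001 -0.   ]
 [-0.001 -0.323  0.946 -0.183]
 [ 0.     0.     0.     1.   ]] [280.71307632 241.12385799]
```

View pics/w.png

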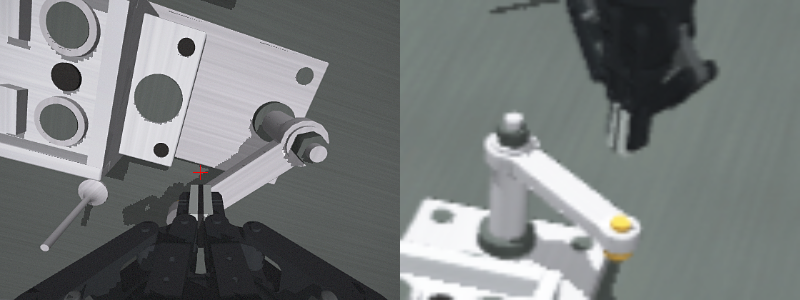

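The wrist and side pictures agree that the closed fingertips end about 35–40 mm behind the reported TCP. The finger therefore passed harmlessly over the bar. I'll lift, go back to the outer side, and come down to a TCP height of about 0.058, which puts the tip near 0.095.

>>> run_rows(steps=[0, 0, -0.02, 0, 0, 0, -0.02, 0, 0, 0, 0, 0])

```text
clock: 5.05
tool_pos: [0.4984, -0.2016, 0.1402]
ee_rot: [[0.956, 0.295, 0.004], [0.295, -0.956, -0.002], [0.003, 0.003, -1.0]]
contact_force: [0.9, 0.9, 1.2]
opening: 0.0001
gripper_force: 0.0
```

>>> run_rows(steps=[-0.0055, 0.0018, 0, -4, -0.0055, 0.0018, 0, -4, -0.0055, 0.0018, 0, -4, -0.0055, 0.0018, 0, -4, -0.0055, 0.0018, 0, -4, -0.0055, 0.0018, 0, -4, -0.0055, 0.0018, 0, -4, -0.0055, 0.0018, 0, -4, -0.0055, 0.0018, 0, -4])

```text
clock: 5.8
tool_pos: [0.4646, -0.241, 0.1366]
ee_rot: [[0.597, 0.802, -0.0], [0.802, -0.597, -0.0], [-0.0, -0.0, -1.0]]
contact_force: [-0.4, 0.0, 0.4]
opening: 0.0001
gripper_force: 0.0
```

>>> run_rows(steps=[-0.01, 0, 0, 0, -0.01, 0, 0, 0, 0, 0, 0, 0])

```text
clock: 6.05
tool_pos: [0.4517, -0.258, 0.1367]
ee_rot: [[0.604, 0.797, -0.0], [0.797, -0.604, -0.0], [-0.001, -0.0, -1.0]]
contact_force: [-0.3, -0.1, 0.4]
opening: -0.0001
gripper_force: 0.0
```

>>> run_rows(steps=[0, 0, 0.02, 0, 0, 0, 0.02, 0, 0, 0, 0.02, 0, 0, 0, 0.018, 0, 0, 0, 0, 0, 0, 0, 0, 0])

```text
clock: 6.55
tool_pos: [0.4524, -0.2563, 0.0586]
ee_rot: [[0.602, 0.798, -0.001], [0.798, -0.602, 0.001], [-0.0, -0.002, -1.0]]
contact_force: [-0.6, 0.1, 0.2]
opening: -0.0002
gripper_force: 0.0
```

Run:
```python
from h import *
shot("wrist","w1.png");C,b=shot("side","s1.png");w=cv2.imread("pics/w1.png")
S=cam("side");p=bot.get_state()["tool_pos"];print(p)
cv2.imwrite("pics/h.png",np.hstack([cv2.resize(w,(400,300)),cv2.resize(b[80:170,290:410],(400,300))[:,:,::-1]]))
for z in (0,.03,.04): print((proj(S,p+[0,0,z])-[290,80])*10/3+[400,0])
```

```text
[ 0.45354834 -0.25695016  0.05998352]
[628.49456983 227.99894457]
[632.62646032 193.86362394]
[634.034374   182.23224483]
```

View pics/h.png

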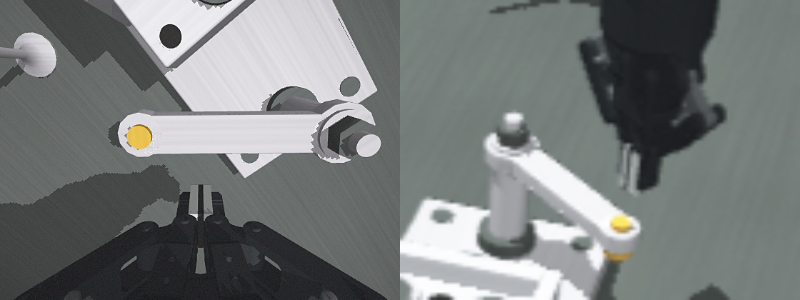

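The wrist view shows the finger (at 200,185) square to the right bar, whose near edge is at row 150. In the side view the tip is at about (632,190), so it is roughly 33–35 mm above the TCP. I'll raise it 2 mm and push.

>>> run_rows(steps=[0.008, 0, -0.002, 0, 0.008, 0, 0, 0, 0.006, 0, 0, 0, 0, 0, 0, 0])

```text
clock: 6.98
tool_pos: [0.4674, -0.238, 0.0613]
ee_rot: [[0.6, 0.8, 0.001], [0.8, -0.6, -0.0], [0.0, 0.001, -1.0]]
contact_force: [-0.3, 0.1, 0.4]
opening: 0.0005
gripper_force: 0.0
```

>>> run_rows(steps=[0.0056, -0.0014, 0, 4, 0.0056, -0.0014, 0, 4, 0.0056, -0.0014, 0, 4])

```text
clock: 7.23
tool_pos: [0.4741, -0.2236, 0.0611]
ee_rot: [[0.757, 0.654, -0.0], [0.654, -0.757, -0.001], [-0.001, 0.0, -1.0]]
contact_force: [-2.9, -2.6, 3.0]
opening: -0.0001
gripper_force: 1.6
```

Run:
```python
from h import *
w=shot("wrist","w2.png")[1].astype(int);C=cam("wrist")
m=((w[...,0]-w[...,2])>60).astype(np.uint8);n,l,s,c=cv2.connectedComponentsWithStats(m)
for i in range(1,n):
    if s[i,4]>30: print(s[i,4],c[i],onz(C,*c[i],.112))
```

```text
817 [198.70257038 242.73317013] [ 0.46808639 -0.18034492  0.112     ]
```

>>> run_rows(steps=[0.0056, -0.0014, 0, 4, 0.0056, -0.0014, 0, 4, 0.0056, -0.0014, 0, 4, 0.0056, -0.0014, 0, 4, 0.0056, -0.0014, 0, 4, 0.0056, -0.0014, 0, 4, 0.0056, -0.0014, 0, 4, 0, 0, 0, 0])

```text
clock: 7.95
tool_pos: [0.5036, -0.1957, 0.0607]
ee_rot: [[0.974, 0.224, -0.0], [0.224, -0.974, 0.0], [-0.0, -0.0, -1.0]]
contact_force: [0.6, -0.1, -0.3]
opening: 0.0005
gripper_force: 0.0
```

Create b.py:
```python
from h import *
import sys
C=cam("wrist");i=shot("wrist",sys.argv[1])[1];w=i.astype(int)
m=((w[...,0]-w[...,2])>60).astype(np.uint8);n,l,s,c=cv2.connectedComponentsWithStats(m)
for i in range(1,n):
    if s[i,4]>30: print("bolt",s[i,4],c[i],onz(C,*c[i],.112))
m=((w.max(2)<130)&(w.max(2)>60)).astype(np.uint8);n,l,s,c=cv2.connectedComponentsWithStats(m)
for i in range(1,n):
    if 600<s[i,4]<9000: print("dark",s[i],c[i],onz(C,*c[i],.083))
```

```bash
python3 b.py w3.png
```

```text
bolt 811 [195.40073983 243.00369914] [ 0.51712823 -0.15363964  0.112     ]
dark [   1   20   76   81 4632] [38.12327288 60.01101036] [ 0.5761879  -0.06647467  0.083     ]
dark [431  93  30  30 645] [446.26356589 107.02945736] [ 0.59862953 -0.25391167  0.083     ]
dark [ 31 179  64  82 708] [ 75.8079096  209.37288136] [ 0.50721615 -0.08489936  0.083     ]
dark [  12  193   64   59 2859] [ 43.24029381 222.04791885] [ 0.49609282 -0.06827513  0.083     ]
```

>>> run_rows(steps=[0.0056, -0.0014, 0, 4, 0.0056, -0.0014, 0, 4, 0.0042, -0.0011, 0, 3, 0, 0, 0, 0])

```text
clock: 8.33
tool_pos: [0.5179, -0.1898, 0.0607]
ee_rot: [[0.999, 0.037, -0.0], [0.037, -0.999, 0.0], [-0.0, -0.0, -1.0]]
contact_force: [-0.4, -0.0, 0.5]
opening: 0.0001
gripper_force: 0.1
```

```bash
python3 b.py w4.png
```

```text
bolt 810 [192.87654321 243.59876543] [ 0.53875405 -0.14980717  0.112     ]
dark [415  86  30  29 650] [430.21846154  99.78307692] [ 0.603161   -0.25664087  0.083     ]
dark [   0  115   66   68 3526] [ 31.57373795 148.84061259] [ 0.57321202 -0.06509803  0.083     ]
dark [ 44 250  68  65 660] [ 88.98787879 270.36969697] [ 0.50630908 -0.08289878  0.083     ]
dark [   0  253  119   88 2864] [ 35.48079609 314.97625698] [ 0.47530618 -0.04689246  0.083     ]
dark [  34  265   61   51 2289] [ 63.83792049 289.91087811] [ 0.49308307 -0.06660414  0.083     ]
dark [   0  361  110   59 3714] [ 37.11577814 383.34598815] [ 0.4228216  -0.03715018  0.083     ]
```

>>> run_rows(steps=[-0.01, 0, 0, 0, -0.015, 0, 0, 0, -0.02, 0, 0, 0, -0.02, 0, -0.02, 0, -0.02, 0, -0.03, 0, 0, 0, -0.03, 0, 0, 0, -0.03, 0, 0, 0, -0.02, 0, 0, 0, 0, 0])

```text
clock: 9.13
tool_pos: [0.4344, -0.1941, 0.1951]
ee_rot: [[0.999, 0.039, 0.006], [0.039, -0.999, -0.003], [0.006, 0.003, -1.0]]
contact_force: [1.4, 0.0, -1.0]
opening: -0.0005
gripper_force: 0.0
```

```bash
python3 b.py w5.png
```

Run:
```python
from h import *
C,a=shot("top","t5.png")
cv2.imwrite("pics/k.png",np.hstack([cv2.resize(a[180:300,340:460],(400,400))[:,:,::-1],cv2.resize(cv2.imread("pics/w5.png"),(400,400))]))
```

```text
bolt 307 [226.91530945  67.86319218] [ 0.53821525 -0.14957843  0.112     ]
dark [ 20   0  41  27 853] [40.87690504 11.17819461] [0.57622424 0.00210387 0.083     ]
dark [117   0  39  29 918] [136.96405229  12.03159041] [ 0.57871218 -0.07411206  0.083     ]
dark [  40   85   37   37 1036] [ 58.19401544 102.61583012] [0.50706444 0.00063943 0.083     ]
dark [ 129   86   36   37 1016] [146.81102362 104.35826772] [ 0.50864606 -0.07556273  0.083     ]
dark [273 300  16  84 626] [280.27795527 350.51757188] [ 0.24971665 -0.2013638   0.083     ]
dark [336 341  33  38 700] [353.49       359.55428571] [ 0.2400274  -0.28517019  0.083     ]
```

View pics/k.png

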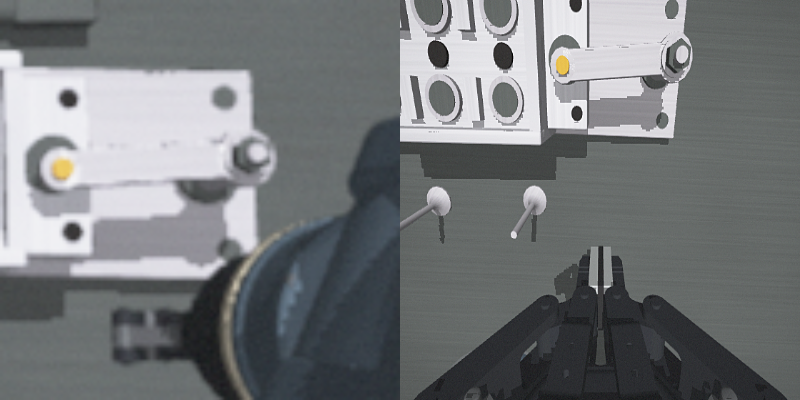

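The right pad now sits over its boss: in the crop the bolt is at (62,169) and the boss centre near (52,165). I'll put numbers on it from the top camera.

Create chk.py:
```python
from h import *
import sys
T=cam("top");a=cv2.imread("pics/"+sys.argv[1]).astype(int)
m=((a[...,2]-a[...,0])>60).astype(np.uint8)
m[:,:160]=0;m[:,440:]=0;m[:190]=0;m[300:]=0
n,l,s,c=cv2.connectedComponentsWithStats(m)
for i in range(1,n):
    if s[i,4]>12: print("bolt",s[i,4],c[i],onz(T,*c[i],.112),onz(T,*c[i],.108))
```

```bash
python3 chk.py t5.png; python3 chk.py top0.png
```

```text
bolt 31 [358.29032258 230.29032258] [ 0.53652469 -0.15056209  0.112     ] [ 0.53703348 -0.15133934  0.108     ]
bolt 32 [217.34375 261.     ] [0.46417918 0.14985986 0.112     ] [0.46434508 0.15050649 0.108     ]
bolt 32 [217.34375 261.     ] [0.46417918 0.14985986 0.112     ] [0.46434508 0.15050649 0.108     ]
bolt 34 [381.47058824 271.14705882] [ 0.45054857 -0.19858194  0.112     ] [ 0.45064987 -0.19958678  0.108     ]
```

The right pad is about 5.7 mm short in x, so I'll nudge it about 4–5 mm further along.

>>> run_rows(steps=[0, 0, 0.03, 0, 0, 0, 0.03, 0, 0.01, 0, 0.03, 0, 0.02, 0, 0.03, 0, 0.02, 0, 0.014, 0, 0.02, 0, 0, 0, 0.01, 0, 0, 0, 0, 0, 0, 0])

```text
clock: 9.9
tool_pos: [0.5134, -0.1897, 0.055]
ee_rot: [[0.999, 0.038, -0.002], [0.038, -0.999, 0.001], [-0.002, -0.001, -1.0]]
contact_force: [-0.1, 0.2, -0.2]
opening: -0.0001
gripper_force: 0.0
```

>>> run_rows(steps=[0.003, 0, 0, 0, 0.002, 0, 0, 0, 0.002, 0, 0, 0, 0, 0, 0, 0])

```text
clock: 10.23
tool_pos: [0.5192, -0.1898, 0.0566]
ee_rot: [[0.999, 0.035, -0.001], [0.035, -0.999, 0.0], [-0.001, -0.0, -1.0]]
contact_force: [-1.6, -0.1, -1.2]
opening: -0.0
gripper_force: 0.7
```

```bash
python3 b.py w6.png|grep bolt
```

```text
bolt 847 [190.05312869 246.90436836] [ 0.54043489 -0.14969513  0.112     ]
```

>>> run_rows(steps=[0.0015, 0, -0.001, 0, 0.0015, 0, 0, 0, 0, 0, 0, 0, 0, 0, 0, 0])

```text
clock: 10.62
tool_pos: [0.5229, -0.1896, 0.0579]
ee_rot: [[0.999, 0.036, 0.0], [0.036, -0.999, 0.0], [0.0, -0.0, -1.0]]
contact_force: [-3.3, 1.8, -0.3]
opening: 0.0001
gripper_force: 1.5
```

```bash
python3 b.py w7.png|grep bolt
```

```text
bolt 839 [190.21573302 242.53158522] [ 0.54552947 -0.14935097  0.112     ]
```

>>> run_rows(steps=[-0.01, 0, 0, 0, -0.015, 0, 0, 0, -0.02, 0, 0, 0, -0.02, 0, -0.02, 0, -0.02, 0, -0.03, 0, 0, 0, -0.03, 0, 0, 0, -0.03, 0, 0, 0, -0.02, 0, 0, 0, 0, 0])

```text
clock: 11.42
tool_pos: [0.4402, -0.1938, 0.1923]
ee_rot: [[0.999, 0.035, 0.007], [0.035, -0.999, -0.003], [0.007, 0.003, -1.0]]
contact_force: [0.2, 0.3, 0.5]
opening: -0.0001
gripper_force: 0.0
```

Run:
```python
from h import *
shot("top","t7.png")
```

```bash
python3 chk.py t7.png
```

```text
bolt 33 [358.12121212 227.06060606] [ 0.54352765 -0.15027479  0.112     ] [ 0.54406962 -0.15105068  0.108     ]
bolt 32 [217.34375 261.     ] [0.46417918 0.14985986 0.112     ] [0.46434508 0.15050649 0.108     ]
```

The right pad is within about 1.5 mm. Now the left arm.

>>> run_rows(steps=[0.0029, -0.0404, 0, 0, 0.0029, -0.0404, 0, 0, 0.0029, -0.0404, 0, 0, 0.0029, -0.0404, 0, 0, 0.0029, -0.0404, 0, 0, 0.0029, -0.0404, 0, 0, 0.0029, -0.0404, 0, 0, 0.0029, -0.0404, 0, 0, 0.0029, -0.0404, 0, 0, 0.0029, -0.0404, 0, 0])

```text
clock: 12.3
tool_pos: [0.4532, 0.1112, 0.1941]
ee_rot: [[0.985, 0.172, -0.017], [0.173, -0.981, 0.088], [-0.002, -0.089, -0.996]]
contact_force: [-0.1, -0.5, 0.1]
opening: -0.0001
gripper_force: 0.0
```

>>> run_rows(steps=[0, 0, 0, 4.9, 0, 0, 0, 4.9, 0, 0, 0, 4.9, 0, 0, 0, 4.9, 0, 0, 0, 4.9, 0, 0, 0, 4.9, 0, 0, 0, 4.9, 0, 0, 0, 4.9, 0, 0, 0, 4.9, 0, 0, 0, 0])

```text
clock: 13.13
tool_pos: [0.4297, -0.0726, 0.1954]
ee_rot: [[0.934, -0.355, -0.037], [-0.336, -0.909, 0.245], [-0.121, -0.217, -0.969]]
contact_force: [-0.1, 0.0, 0.1]
opening: 0.0
gripper_force: 0.0
```

>>> run_rows(steps=[0, 0, 0, 0, 0, 0, 0, 0])

```text
clock: 13.3
tool_pos: [0.4307, -0.0697, 0.1961]
ee_rot: [[0.937, -0.348, -0.036], [-0.33, -0.912, 0.245], [-0.119, -0.217, -0.969]]
contact_force: [0.8, 0.6, 0.4]
opening: -0.0001
gripper_force: 0.0
```

```bash
python3 -c "
from h import *
s=bot.get_state();print(np.round(s['joint_pos'],1),np.round(s['qd'],1))"
```

```text
[-19.4  10.8  -4.9  81.2  12.6 179.9] [ 1.1 -0.3  0.3  0.2  0.1 -0.1]
```

Joint 6 has hit its limit because yaw = j1 + 180° − j6. I'll turn back the other way and use the half-turn orientation, pushing with the tool's −x face.

>>> run_rows(steps=[0, 0, 0, -7, 0, 0, 0, -7, 0, 0, 0, -7, 0, 0, 0, -7, 0, 0, 0, -7, 0, 0, 0, -7, 0, 0, 0, -7, 0, 0, 0, -7, 0, 0, 0, 0])

```text
clock: 14.05
tool_pos: [0.4309, -0.069, 0.1964]
ee_rot: [[0.808, 0.588, -0.036], [0.578, -0.778, 0.245], [0.115, -0.219, -0.969]]
contact_force: [0.5, 0.1, 0.4]
opening: -0.0001
gripper_force: 0.0
```

```bash
python3 -c "
from h import *
s=bot.get_state();print(np.round(s['joint_pos'],1),np.round(s['qd'],1))"
```

```text
[-19.3  10.7  -4.9  81.2  12.6 123.6] [-0.3 -0.   0.1  0.2  0.  14. ]
```

The tilt of about 14° stays in the commanded pose. It is harmless at these heights, so I'll turn to the half-turn orientation and work in the tilted tool axes.

>>> run_rows(steps=[0, 0, 0, -7, 0, 0, 0, -7, 0, 0, 0, -7, 0, 0, 0, -7, 0, 0, 0, -7, 0, 0, 0, -7, 0, 0, 0, -7, 0, 0, 0, -7, 0, 0, 0, -7, 0, 0, 0, -7], quiet=true)

```text
ok
```

>>> run_rows(steps=[0, 0, 0, -7, 0, 0, 0, -7, 0, 0, 0, -7, 0, 0, 0, -7, 0, 0, 0, -7, 0, 0, 0, -7, 0, 0, 0, -7, 0, 0, 0, -5, 0, 0, 0, 0, 0, 0, 0, 0])

```text
clock: 15.72
tool_pos: [0.4308, -0.0694, 0.1965]
ee_rot: [[-0.935, 0.353, -0.036], [0.334, 0.91, 0.245], [0.119, 0.217, -0.969]]
contact_force: [0.1, 0.0, 0.2]
opening: 0.0002
gripper_force: 0.0
```

Create go.py:
```python
from h import *
import sys
# target of the physical tip (35 mm behind TCP) -> remaining in tool axes
s=bot.get_state();R=np.array(s["ee_rot"]);p=np.array(s["tool_pos"])
tip=p-.034*R[:,2]; g=np.array(eval(sys.argv[1]),float)
print("tip",np.round(tip,4),"j",np.round(s["joint_pos"],0),"psi",round(np.degrees(np.arctan2(R[1,0],R[0,0]))))
print("d tool",np.round(R.T@(g-tip),4))
```

```bash
python3 go.py '(.454,.211,.20)'
```

```text
tip [ 0.432  -0.0777  0.2295] j [-19.  11.  -5.  81.  13.   0.] psi 160
d tool [0.0725 0.2641 0.0984]
```

>>> run_rows(steps=[0.00725, 0.0264, 0.0098, 0, 0.00725, 0.0264, 0.0098, 0, 0.00725, 0.0264, 0.0098, 0, 0.00725, 0.0264, 0.0098, 0, 0.00725, 0.0264, 0.0098, 0, 0.00725, 0.0264, 0.0098, 0, 0.00725, 0.0264, 0.0098, 0, 0.00725, 0.0264, 0.0098, 0, 0.00725, 0.0264, 0.0098, 0, 0.00725, 0.0264, 0.0098, 0])

```text
clock: 16.55
tool_pos: [0.451, 0.2206, 0.1675]
ee_rot: [[-0.935, 0.353, -0.036], [0.335, 0.91, 0.245], [0.119, 0.217, -0.969]]
contact_force: [0.3, -0.2, -0.2]
opening: -0.0002
gripper_force: 0.0
```

>>> run_rows(steps=[0, 0, 0, 0, 0, 0, 0, 0])

```text
clock: 16.72
tool_pos: [0.4507, 0.2201, 0.1673]
ee_rot: [[-0.936, 0.35, -0.037], [0.331, 0.911, 0.244], [0.12, 0.216, -0.969]]
contact_force: [-0.4, 0.1, 0.2]
opening: -0.0002
gripper_force: 0.0
```

```bash
python3 go.py '(.450,.213,.097)'; python3 b.py w8.png|grep bolt
```

```text
tip [0.452  0.2117 0.2002] j [ 16.  10. -10.  68.  14.  37.] psi 160
d tool [-0.0101 -0.0219  0.1004]
bolt 277 [188.99638989 271.60288809] [0.46494616 0.15141757 0.112     ]
```

>>> run_rows(steps=[-0.002, -0.0044, 0.0201, 0, -0.002, -0.0044, 0.0201, 0, -0.002, -0.0044, 0.0201, 0, -0.002, -0.0044, 0.0201, 0, -0.002, -0.0044, 0.0201, 0, 0, 0, 0, 0, 0, 0, 0, 0])

```text
clock: 17.35
tool_pos: [0.4488, 0.2191, 0.0642]
ee_rot: [[-0.935, 0.351, -0.037], [0.332, 0.911, 0.244], [0.12, 0.216, -0.969]]
contact_force: [1.2, -0.4, 0.1]
opening: -0.0001
gripper_force: 0.0
```

```bash
python3 go.py '(.475,.192,.097)'; python3 go.py '(.500,.170,.097)'|tail -1
```

```text
tip [0.4501 0.2108 0.0971] j [ 16.  14. -21.  54.  14.  37.] psi 160
d tool [-0.0295 -0.0084 -0.0054]
d tool [-0.0603 -0.0197 -0.0117]
```

>>> run_rows(steps=[-0.006, -0.0017, -0.0011, 0, -0.006, -0.0017, -0.0011, 0, -0.006, -0.0017, -0.0011, 0, -0.006, -0.0017, -0.0011, 0, -0.006, -0.0017, -0.0011, 0, 0, 0, 0, 0])

```text
clock: 17.85
tool_pos: [0.4757, 0.2003, 0.0643]
ee_rot: [[-0.936, 0.349, -0.036], [0.331, 0.911, 0.245], [0.118, 0.217, -0.969]]
contact_force: [0.9, 0.4, -0.6]
opening: -0.0003
gripper_force: 0.2
```

```bash
python3 b.py w9.png|grep bolt
python3 go.py '(.500,.170,.097)'
```

```text
bolt 365 [184.78630137 311.37534247] [0.47012469 0.14433794 0.112     ]
tip [0.4766 0.1922 0.0972] j [ 13.  16. -18.  55.  14.  33.] psi 161
d tool [-0.0293 -0.0121 -0.0061]
```

>>> run_rows(steps=[-0.005, -0.002, -0.001, 0, -0.005, -0.002, -0.001, 0, -0.005, -0.002, -0.001, 0, -0.005, -0.002, -0.001, 0, -0.005, -0.002, -0.001, 0, -0.0045, -0.002, -0.001, 0, 0, 0, 0, 0])

```text
clock: 18.48
tool_pos: [0.4991, 0.178, 0.0638]
ee_rot: [[-0.936, 0.349, -0.036], [0.331, 0.912, 0.244], [0.118, 0.217, -0.969]]
contact_force: [0.1, 0.6, -0.2]
opening: 0.0
gripper_force: 0.1
```

```bash
python3 b.py w10.png|grep bolt
python3 go.py '(.513,.1595,.097)'
```

```text
tip [0.5001 0.1699 0.0968] j [ 10.  18. -15.  57.  14.  30.] psi 161
d tool [-0.0155 -0.0049 -0.0032]
```

Create t.py:
```python
from h import *
import sys
shot("top",sys.argv[1])
```

```bash
python3 t.py t10.png; python3 chk.py t10.png
```

```text
bolt 33 [358.12121212 227.06060606] [ 0.54352765 -0.15027479  0.112     ] [ 0.54406962 -0.15105068  0.108     ]
```

>>> run_rows(steps=[-0.004, -0.0012, -0.0008, 0, -0.004, -0.0012, -0.0008, 0, -0.003, -0.001, -0.0006, 0, 0, 0, 0, 0])

```text
clock: 18.92
tool_pos: [0.508, 0.1712, 0.0639]
ee_rot: [[-0.936, 0.349, -0.036], [0.33, 0.912, 0.245], [0.118, 0.217, -0.969]]
contact_force: [-1.7, 0.9, 1.3]
opening: -0.0002
gripper_force: 0.7
```

```bash
python3 t.py t11.png; python3 chk.py t11.png; python3 b.py w11.png|grep bolt
```

```text
bolt 33 [358.12121212 227.06060606] [ 0.54352765 -0.15027479  0.112     ] [ 0.54406962 -0.15105068  0.108     ]
```

```bash
python3 go.py '(.445,.175,.097)';python3 go.py '(.445,.175,.19)'
```

```text
tip [0.5091 0.163  0.0969] j [  9.  19. -13.  57.  14.  29.] psi 161
d tool [ 0.064  -0.0114  0.0051]
tip [0.5091 0.163  0.0969] j [  9.  19. -13.  57.  14.  29.] psi 161
d tool [ 0.0749  0.0088 -0.085 ]
```

>>> run_rows(steps=[0.014, -0.0025, 0.001, 0, 0.02, -0.0035, 0.0015, 0, 0.03, -0.0054, 0.0026, 0, 0.0036, 0.0067, -0.03, 0, 0.0036, 0.0067, -0.03, 0, 0.0036, 0.0067, -0.03, 0, 0, 0, 0, 0])

```text
clock: 19.6
tool_pos: [0.4461, 0.184, 0.1625]
ee_rot: [[-0.937, 0.347, -0.029], [0.33, 0.911, 0.246], [0.112, 0.221, -0.969]]
contact_force: [0.4, 0.4, 1.9]
opening: 0.0003
gripper_force: 0.0
```

```bash
python3 t.py t12.png; python3 chk.py t12.png; python3 b.py w12.png|grep bolt
python3 go.py '(.513,.1595,.097)'
```

```text
bolt 33 [358.12121212 227.06060606] [ 0.54352765 -0.15027479  0.112     ] [ 0.54406962 -0.15105068  0.108     ]
tip [0.4457 0.1752 0.191 ] j [ 12.   9. -13.  67.  14.  32.] psi 161
d tool [-0.0791 -0.0114  0.085 ]
```

>>> run_rows(steps=[0.0234, -0.0087, 0.001, 0, 0.0234, -0.0087, 0.001, 0, 0.0234, -0.0087, 0.001, 0, 0.0234, -0.0087, 0.001, 0, 0, 0, 0, 0, 0, 0, 0, 0])

```text
clock: 20.2
tool_pos: [0.3426, 0.1834, 0.1559]
ee_rot: [[-0.937, 0.348, -0.037], [0.33, 0.912, 0.244], [0.119, 0.217, -0.969]]
contact_force: [-0.5, -0.2, 0.3]
opening: -0.0004
gripper_force: 0.0
```

```bash
python3 t.py t13.png; python3 chk.py t13.png; python3 b.py w13.png|grep bolt
python3 -c "
from h import *
print(proj(cam('wrist'),(.53,.12,.112)))
b=shot('side','s13.png')[1].astype(int);S=cam('side')
m=((b[...,0]-b[...,2])>60).astype(np.uint8);n,l,s,c=cv2.connectedComponentsWithStats(m[220:300,240:330])
for i in range(1,n):
  if s[i,4]>8: u=c[i]+[240,220]; print(s[i,4],u,onz(S,*u,.107))
"
```

```text
bolt 33 [358.12121212 227.06060606] [ 0.54352765 -0.15027479  0.112     ] [ 0.54406962 -0.15105068  0.108     ]
bolt 31 [232.35483871 231.74193548] [0.52749526 0.1205121  0.112     ] [0.52796125 0.12101962 0.108     ]
[277.01203529 439.80020539]
35 [275.77142857 235.57142857] [0.52798395 0.12134077 0.107     ]
```

The left bolt needs about 9 mm more in x, which is about 6 mm further at the finger.

```bash
python3 go.py '(.445,.172,.097)'
```

```text
tip [0.3453 0.1752 0.1891] j [ 15.  -3. -25.  66.  14.  36.] psi 161
d tool [-0.1053  0.0119  0.0849]
```

>>> run_rows(steps=[-0.0234, 0.0087, -0.001, 0, -0.0234, 0.0087, -0.001, 0, -0.0234, 0.0087, -0.001, 0, -0.0234, 0.0087, -0.001, 0, -0.0036, -0.0067, 0.03, 0, -0.0036, -0.0067, 0.03, 0, -0.0036, -0.0067, 0.03, 0, 0, 0, 0, 0, 0, 0, 0, 0])

```text
clock: 21.1
tool_pos: [0.4427, 0.1832, 0.0633]
ee_rot: [[-0.936, 0.35, -0.039], [0.33, 0.912, 0.244], [0.121, 0.215, -0.969]]
contact_force: [0.3, 0.9, 1.1]
opening: -0.0004
gripper_force: 0.0
```

```bash
python3 go.py '(.505,.163,.097)'; python3 go.py '(.515,.161,.097)'
```

```text
tip [0.444  0.1749 0.0963] j [ 12.  12. -23.  54.  14.  32.] psi 161
d tool [-0.0609  0.0106 -0.006 ]
tip [0.444  0.1749 0.0963] j [ 12.  12. -23.  54.  14.  32.] psi 161
d tool [-0.071   0.0123 -0.0069]
```

>>> run_rows(steps=[-0.02, 0.0035, -0.002, 0, -0.02, 0.0035, -0.002, 0, -0.015, 0.0026, -0.0015, 0, -0.006, 0.001, -0.0006, 0, -0.005, 0.0009, -0.0004, 0, -0.005, 0.0009, -0.0004, 0, 0, 0, 0, 0, 0, 0, 0, 0])

```text
clock: 21.77
tool_pos: [0.5144, 0.1698, 0.0655]
ee_rot: [[-0.937, 0.349, -0.036], [0.33, 0.912, 0.245], [0.118, 0.217, -0.969]]
contact_force: [0.2, -0.3, -0.5]
opening: -0.0001
gripper_force: 0.0
```

```bash
python3 go.py '(.515,.161,.097)'
```

```text
tip [0.5156 0.1615 0.0984] j [  9.  20. -12.  58.  14.  29.] psi 161
d tool [ 0.0003 -0.001   0.0013]
```

```bash
python3 -c "
from h import *
b=shot('side','s14.png')[1].astype(int);S=cam('side')
m=((b[...,0]-b[...,2])>60).astype(np.uint8);n,l,s,c=cv2.connectedComponentsWithStats(m[220:300,240:330])
for i in range(1,n):
  if s[i,4]>8: u=c[i]+[240,220]; print(s[i,4],u,onz(S,*u,.107))
"
```

```text
(no output)
```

Side view is blocked, so I'll retract and look.

>>> run_rows(steps=[0.015, -0.0026, 0.0015, 0, 0.02, -0.0035, 0.002, 0, 0.036, -0.0063, 0.0034, 0, 0.0036, 0.0067, -0.03, 0, 0.0036, 0.0067, -0.03, 0, 0.0036, 0.0067, -0.03, 0, 0.0234, -0.0087, 0.001, 0, 0.0234, -0.0087, 0.001, 0, 0.0234, -0.0087, 0.001, 0, 0.0234, -0.0087, 0.001, 0])

```text
clock: 22.65
tool_pos: [0.3422, 0.1835, 0.1566]
ee_rot: [[-0.937, 0.348, -0.036], [0.33, 0.912, 0.245], [0.118, 0.217, -0.969]]
contact_force: [-1.4, 0.7, 0.1]
opening: -0.0002
gripper_force: 0.0
```

>>> run_rows(steps=[0, 0, 0, 0, 0, 0, 0, 0], lines="1,2")

```text
clock: 22.82
tool_pos: [0.3427, 0.1836, 0.157]
```

```bash
python3 t.py t15.png; python3 chk.py t15.png
```

Create fin.py:
```python
from h import *
T=cam("top")
# head shift check: register middle-block patch against first picture; bystanders too
a=cv2.imread("pics/top0.png",0);b=cv2.imread("pics/t15.png",0)
for n,(u,v,w,h) in dict(head=(250,195,95,65),valveL=(244,292,18,18),valveR=(314,291,18,18),oil=(262,122,30,42),ham=(332,88,36,100)).items():
    r=cv2.matchTemplate(b[v-6:v+h+6,u-6:u+w+6],a[v:v+h,u:u+w],cv2.TM_CCOEFF_NORMED);_,m,_,p=cv2.minMaxLoc(r);print(n,round(m,3),p[0]-6,p[1]-6,cv2.phaseCorrelate(np.float32(a[v:v+h,u:u+w]),np.float32(b[v:v+h,u:u+w]))[0])
```

```bash
python3 fin.py
```

```text
bolt 30 [232.96666667 227.1       ] [0.53759977 0.119613   0.112     ] [0.53811365 0.12011627 0.108     ]
bolt 33 [358.12121212 227.06060606] [ 0.54352765 -0.15027479  0.112     ] [ 0.54406962 -0.15105068  0.108     ]
head 1.0 0 0 (0.00046803245470528054, 0.0073868551272084915)
valveL 0.992 0 0 (-0.0012887215234407279, 0.06618081287376931)
valveR 0.999 0 0 (-0.12114374575497777, -0.06840622927760442)
oil 0.988 0 0 (0.03030831119989763, 0.39515353988108615)
ham 0.989 0 0 (-0.040488067150448614, 0.05077836506875144)
```

Left pad is at (0.538, 0.120) and its boss at (0.537, 0.119). Right pad is at (0.544, -0.150) and its boss at (0.543, -0.150). The head and bystanders have not moved, and the robot is clear of everything.

```bash
python3 -c "
from bench import bot
print(bot.hand_in())"
```

```text
the job is handed in; nothing more can be done
None
```

Both clamp arms are pushed home, each pad measured within about 2 mm of its boss centre in the top view, with the head and bystanders unmoved, and the job was handed in at about 23 s on the robot's clock.

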